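Shut and lock the vacuum sealer

TASK

The vacuum sealer on the kitchen counter stands open: push its lid down with the fingertips until it is fully shut, and only then flip the locking lever at its end over, away from the front of the sealer, until it snaps to its other end position. Only push, with the fingers: do not take the lever between them, lift or carry nothing, do not shove the sealer about, leave the jars and other things around it where they stand, and finish with the hand clear.

Things in the scene. Friction and masses are not known exactly. Their poses are not given: they have to be found in the camera images.
- sealer: Vacuum sealer, standing loose on the counter, about 3 kg: grey base 170 (its x, depth) x 340 (its y, width) x 71 mm high, on rubber feet. Origin: centre of the underside. Its x points from its front (the robot's side) to its back, y to the left, z up. The black lid covers its left part (its y from -90 to +170 mm); the lever stands on a raised end block (89 mm high, y from -166 to -106 mm) at its right end.
- lid (a joint): Lid angle, rad: 0 = fully shut, grows as the front edge rises (up to 1.2); starts between 0.45 and 0.95. The lid is a flat slab 170 (from hinge to front edge) x 260 (along the sealer's y) x 24 mm thick, hinged along the back edge. A stiff hinge (0.4 N m of friction) keeps it where it is left, so it must be pushed all the way down, with about 2 to 6 N.
- lid_hinge (a point): Point on the lid's hinge axis (parallel to the sealer's y), at mid-width of the lid, in the plane of its underside, 71 mm above the counter; fixed to the sealer, same axes. Shut, the lid reaches 170 mm from here towards the sealer's -x and its top lies 24 mm above this point.
- lid_front (a point): Middle of the front edge of the lid's top face; moves with the lid.
- lever (a joint): Lever angle, rad: 0 = open, leaning 0.55 rad from upright to the front (sealer's -x); 0.55 = upright (dead centre); 1.1 = locked, leaning 0.55 rad to the back (+x). A spring drives it away from the upright towards whichever end is nearer, so once past upright it snaps over by itself. Flipping takes up to about 0.26 N m, about 4 to 5 N across its tip; the tip rises 10 mm on the way to upright, so a finger that pushes it should rise with it rather than drag down on it.
- lever_pivot (a point): Pivot of the lever (axis along the sealer's y), 101 mm above the counter, at mid-width of the lever; fixed to the sealer, same axes.
- lever_tip (a point): Point on the lever's middle line 60 mm from the pivot, inside its black grip pad (12 thick x 36 wide along the sealer's y x 26 mm long; ends 68 mm from the pivot). The steel arm below it is 12 mm thick. Moves with the lever.
- jar_tall: glass jar with wooden cap, diameter 62, height 125 mm; a bystander. Origin: centre of its underside.
- jar_wide: amber glass jar with steel cap, diameter 72, height 100 mm; a bystander. Origin: centre of its underside.
- jar_small: small plastic jar with cap, diameter 48, height 75 mm; a bystander. Origin: centre of its underside.
- cup: steel measuring cup, diameter 60, height 42, flat handle 70 long towards its own -x mm; a bystander. Origin: centre of its underside.
- bowl: white bowl, diameter 136, height 40 mm; a bystander. Origin: centre of its underside.
- spoon: steel spoon lying on the counter, 170 long along its x mm; a bystander. Origin: centre of its underside or near it.

How it is judged:
By the outcome, as a careful person would: the job done as asked, in the order asked, and still so for the second after the job is handed in, with the robot touching nothing.
It also fails if it takes over 43 s, if anything falls off the work surface, if the arm or the gripper's body presses on something with over 40 N, if the wrist force passes 120 N, or if a joint passes its speed limit or range.

ROBOT

A 6-joint arm with a two-finger parallel gripper is mounted at the origin on the work surface. World frame = base frame: x ahead of the robot, y to its left, z up, the work surface at z = 0. Lengths are in mm, angles in degrees, forces in N, time in s.
With the tool pointing down it reaches from about 350 to 925 mm from the base axis. Payload 6.4 kg.
Tool frame: the origin (TCP) lies at the very end of the fingers, on their centre line; the grasp point (between the pads) lies 19 mm behind it; z points along the fingers, y is the line along which they close (so a half turn about z gives the same grasp; the last joint's range is limited). The gripper opens to 94 mm and grips with 3 to 60 N. Pads are 16 mm wide; open, the fingers measure 119 mm over their backs; the gripper's body (75 mm by 177 mm) begins 78 mm behind the grasp point.
Start: joints at [-85.147, 14.043, 89.255, -0, 76.702, -9.975], TCP at [166.353, -628.363, 205.455] pointing down, gripper open.
Joint ranges: [-179.41, 179.41], [-58.25, 129.5], [7.25, 145.43], [-54.29, 234.29], [11.92, 165.04], [-157.13, 157.13]. Speed limits (degrees/s): [147.25, 147.25, 180, 180, 180, 180].

INTERFACE

Orientations are given as a 3x3 rotation matrix whose columns are the frame's x, y, z axes.
In Python, from cell import robot gives the robot as it stands.
- The arm moves only by the tool step_arm, never from a script. Its argument "moves" is a list of rows, each an object with "delta_pos": the shift along the tool's x, y, z as a fraction of full scale, a list of three; "turn": the turn about the tool's z as a fraction of full scale. A call has 1 to 10 rows; each row is the pose to reach, as a shift and turn from the pose commanded when the call began, along the tool's axes at that moment; what a row does not reach only later rows make up. Full scale, the value 1, is 800 mm for a shift and pi/4 rad for a turn. A row lasts 1/10 s, in which the tool goes at most 50 mm and 8.59 degrees, less where a joint would pass 70% of its speed; a pose out of reach is approached as far as the arm can. A call with a number of a shift or a turn outside -1 to 1 is refused whole. A call with a gripper value outside its range is refused whole. "hand" is the gripper's target within -1 to 1 (fully open at 1, half-way at 0, shut at -1), set as the call begins (left out, the last holds). The fingers move at their own pace and stop on an object; "grip_force" is the grip in N (left out, the last holds). Time passes only in rows, so rows that repeat a pose let the fingers close. It gives the time, the measured TCP pose, the force, the opening and the grip force at its end, in the units of the state.
- robot.read_state(): the state, without advancing time (a new reading comes with each control period).
- robot.camera(name): name is "scene" or "top"; returns (picture, depth): 400x640x3 uint8, red, green, blue; 400x640 float32, mm along the optical axis (not along the pixel's ray), 0 where there is no reading.
- robot.calibration(name): a dict with "fovy" (degrees; the focal length in pixels is half the picture's height over the tangent of half this angle, whatever the lens; pixels are square), "cx", "cy" (the principal point, pixels), "R" (3x3) and "t" (3): a world point X has camera coordinates R X + t. Camera axes: x right, y down, z forward; pixel columns grow to the right and rows downward; lengths in mm; the calibration is good to about 2 mm. A picture is of the moment at which its call begins. calibration takes no time and is no camera call.
- robot.finish_job(): hands the job in; it is judged then, once.
Trained networks look in the newest picture that a camera, given by its name, has taken for a name from the list of things; names that differ only in an ending like _2 or _b are one class to them, and where a whole thing is asked for, a point or a joint stands for the part that bears it (a point fixed in the world has none). Each returns a list of dicts, best first, with "p" (0 to 1); they miss things now and then, are a little off and sometimes report something else, mostly with a low value. They report only what shows in the picture. A call takes as long as a camera call.
- robot.look_for(camera, query): "point" ([x, y, z] in mm, in the coordinates of the camera as it stood for that picture, good to about 4 mm: the middle of the surface that is visible of it).
The state is a dict: "clock": time; "joints": joint angles; "qvel": joint speeds; "effort": joint torques, N m; "position": TCP position; "orientation": TCP orientation; "force": force on the tool from outside, world axes, zero at the start; "moment": the same for the moment, N m; "finger_gap": finger opening in mm; "grip_force": force on a finger pad.
Only numpy, scipy, OpenCV 4.12 (cv2) and the standard library are available. Lean on these libraries where they do the work, as an engineer would, in place of code of your own. Each camera call takes 0.05 s, during which the arm holds its last target. There are 200 camera calls.

## Working session

There is one attempt and no reset: what is moved stays moved. The work goes in short steps, Python scripts to look and compute and a tool call to move; the robot and the scene stay as the last step left them, time stands still between calls to the robot, and variables do not carry over. Pictures are saved under pics/ and viewed, at most 10 in all, crops included, and the job is handed in when it is done.

Besides the shell and the picture viewer there is one more tool, called after ">>>" as name(argument=value, ...) on one line, values as JSON. step_arm: Moves the arm, as the interface text tells. Shift numbers are shares of 800 mm and turn numbers shares of pi/4 rad, none past 1 either way. Its arguments: {"type":"object","properties":{"moves":{"type":"array"},"hand":{"type":"number"},"grip_force":{"type":"number"}},"required":["moves"]}

```bash
mkdir -p pics; cat > h.py <<'E'
import numpy as np, cv2
from cell import robot
def cal(n):
    c=robot.calibration(n); return c, 200/np.tan(np.radians(c["fovy"])/2), np.array(c["R"]), np.array(c["t"])
def cam2w(n,p):
    c,f,R,t=cal(n); return R.T@(np.array(p)-t)
def cloud(n,d):
    c,f,R,t=cal(n); v,u=np.mgrid[0:400,0:640]
    P=np.stack([(u-c["cx"])/f*d,(v-c["cy"])/f*d,d],-1)
    return (P-t)@R
def look(n,names):
    for q in names:
        for r in robot.look_for(n,q)[:2]:
            print(n,q,round(r["p"],2),cam2w(n,r["point"]).round())
E
python3 - <<'E'
from h import *
for n in ("scene","top"):
    im,d=robot.camera(n); cv2.imwrite(f"pics/{n}0.png",im[...,::-1]); np.save(f"{n}0.npy",d)
    look(n,["sealer","lid","lid_front","lever_tip","lever_pivot","lid_hinge","jar_tall","jar_wide","jar_small","cup","bowl","spoon"])
s=robot.read_state(); print(s)
E
```

```text
scene sealer 0.76 [622. -79. 108.]
scene lid 0.76 [616.  -2. 150.]
scene lid_front 0.74 [627.   2. 153.]
scene lever_tip 0.56 [ 616. -157.  129.]
scene lever_pivot 0.82 [617. -75. 106.]
scene lid_hinge 0.68 [621. -76. 103.]
scene jar_tall 0.49 [543. 212. 126.]
scene jar_wide 0.79 [ 673. -269.   75.]
scene jar_small 0.89 [434. -38.  53.]
scene cup 0.66 [ 448. -205.   25.]
scene bowl 0.6 [ 354. -411.   15.]
scene spoon 0.67 [372. 411.  17.]
scene spoon 0.28 [ 672. -269.   78.]
top sealer 0.72 [580. -15. 110.]
top lid 0.96 [603.  27. 161.]
top lid_front 0.8 [604.  27. 161.]
top lever_tip 0.46 [ 609. -159.  125.]
top lever_pivot 0.68 [584. -14. 105.]
top lid_hinge 0.82 [580. -10. 108.]
top lid_hinge 0.65 [ 613. -160.  126.]
top jar_tall 0.81 [531. 209. 123.]
top jar_wide 0.66 [ 657. -245.  102.]
top jar_wide 0.52 [602.  25. 164.]
top jar_small 0.6 [418. -29.  74.]
top cup 0.81 [ 458. -218.   24.]
top bowl 0.71 [401. 416.  12.]
top spoon 0.63 [399. 413.  13.]
{'clock': 1.3, 'joints': array([-8.51484980e+01,  1.40437450e+01,  8.92546503e+01,  1.06799328e-04,
        7.67008454e+01, -9.97495817e+00]), 'qvel': array([ 0.10086347,  0.03227004, -0.03892741,  0.00047206, -0.03840331,
       -0.09139641]), 'effort': array([-6.39783793e-04, -4.15832698e+01, -3.14866698e+01,  6.85128942e-02,
        2.89526826e-02, -1.46423822e-06]), 'position': array([ 166.34054192, -628.37712261,  205.45583212]), 'orientation': array([[ 9.66705426e-01,  2.55891812e-01,  2.92825684e-06],
       [ 2.55891812e-01, -9.66705426e-01, -1.30508192e-05],
       [-5.08835991e-07,  1.33656147e-05, -1.00000000e+00]]), 'force': array([ 0.03828051, -0.48208617,  0.10936035]), 'moment': array([ 0.0129634 ,  0.04562314, -0.0215885 ]), 'grip_force': 0.0, 'finger_gap': 93.83513672945647}
```

View pics/scene0.png

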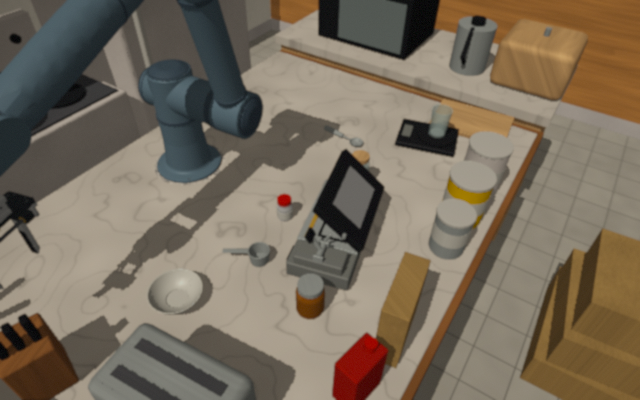

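View pics/top0.png

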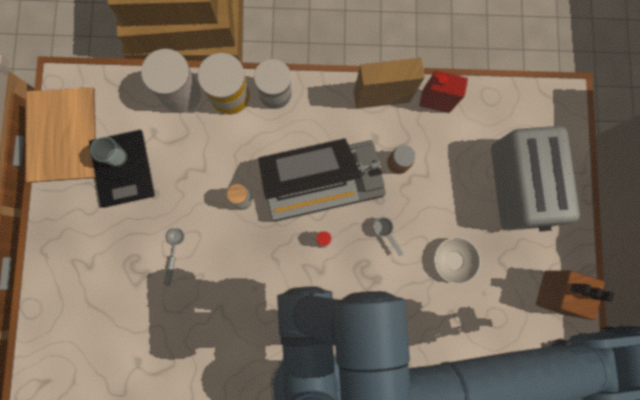

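The scene picture shows the sealer in the middle, around (335,215), with its lid open and the lever near (325,240). The top picture shows it around (320,180), turned a little. The amber jar is near the lever end at (402,158), and the wood-capped jar is near the left end at (238,193).

```bash
cat > fit.py <<'E'
from h import *
d=np.load("top0.npy"); P=cloud("top",d)
box=np.zeros((400,640),bool); box[135:225,255:392]=1
ok=box&(d>0)
Q=P[ok]
# lid plane by RANSAC on points above 100, left part
def ransac(L,tol=3):
    rng=np.random.default_rng(0); best=None
    for _ in range(500):
        a,b,c=L[rng.choice(len(L),3,False)]; n=np.cross(b-a,c-a); l=np.linalg.norm(n)
        if l<1: continue
        n/=l; m=abs((L-a)@n)<tol
        if best is None or m.sum()>best.sum(): best=m
    I=L[best]; c=I.mean(0); n=np.linalg.svd(I-c,full_matrices=False)[2][2]
    return c,n*np.sign(n[2]),I
L=Q[(Q[:,2]>100)&(Q[:,1]>-115)]
c,n,I=ransac(L); yaw=np.arctan2(-n[1],-n[0]) if n[0]<0 else np.arctan2(n[1],n[0])
print("lid n",n.round(3),"c",c.round(),len(I),"yaw?",np.degrees(yaw),"lid ang",np.arccos(n[2]))
print("lid z range",np.percentile(I[:,2],[1,99]))
for z0,z1 in ((64,78),(84,95)):
    M=Q[(Q[:,2]>z0)&(Q[:,2]<z1)]
    r=cv2.minAreaRect(M[:,:2].astype(np.float32)); print(z0,len(M),np.median(M[:,2]),r)
    print(cv2.boxPoints(r).round())
ax=np.array([np.cos(yaw),np.sin(yaw)]); ay=np.array([-ax[1],ax[0]])
for nm,S in (("lid",I),("base",Q[(Q[:,2]>64)&(Q[:,2]<78)]),("block",Q[(Q[:,2]>84)&(Q[:,2]<95)&(Q[:,1]<-110)]),("lever",Q[(Q[:,2]>105)&(Q[:,1]<-125)])):
    print(nm,len(S),"sx",np.percentile(S[:,:2]@ax,[1,50,99]).round(),"sy",np.percentile(S[:,:2]@ay,[1,50,99]).round(),"z",np.percentile(S[:,2],[1,50,99]).round())
print("counter z",np.median(P[240:260,280:310,2]))
E
python3 fit.py
python3 - <<'E'
import cv2
im=cv2.imread("pics/top0.png")[125:230,225:425]; a=cv2.resize(im,(800,420),interpolation=cv2.INTER_CUBIC)
cv2.imwrite("pics/crop.png",a)
E
```

```text
lid n [0.633 0.164 0.757] c [610.  24. 154.] 2936 yaw? 14.498594232963482 lid ang 0.7124501427305194
lid z range [101.23788075 201.21305846]
64 1786 68.81979804841026 ((596.7066040039062, -43.93165588378906), (163.77061462402344, 379.24298095703125), 14.767422676086426)
[[ 469.  119.]
 [ 566. -248.]
 [ 724. -206.]
 [ 628.  160.]]
84 761 89.1784044984003 ((659.7316284179688, -29.081451416015625), (366.7140197753906, 136.30560302734375), 75.15094757080078)
[[ 547. -189.]
 [ 679. -224.]
 [ 773.  131.]
 [ 641.  166.]]
lid 2936 sx [541. 595. 657.] sy [-256. -129.   -3.] z [101. 156. 201.]
base 1786 sx [486. 516. 588.] sy [-321. -134.   -5.] z [64. 69. 77.]
block 645 sx [505. 583. 632.] sy [-334. -302. -276.] z [84. 89. 94.]
lever 187 sx [531. 556. 578.] sy [-332. -303. -279.] z [105. 128. 162.]
counter z 0.11970027046381554
```

View pics/crop.png

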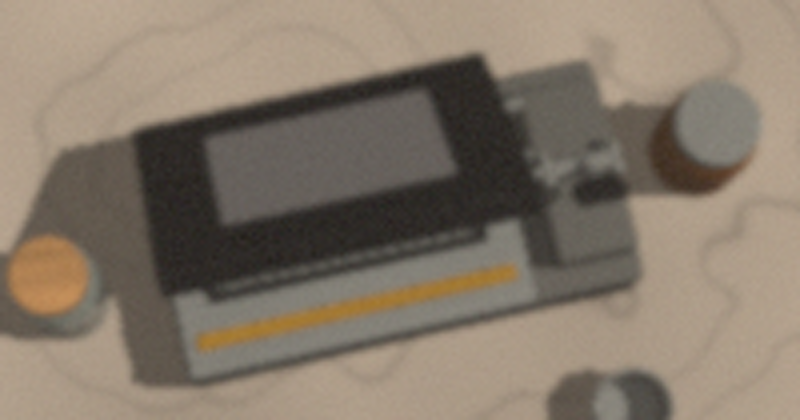

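The sealer's yaw is about 14.5°, which the tool already matches, so tool x is sealer x. The lid angle is about 0.71. In tool-aligned coordinates (TCP now at 0, -650), the lid's front edge is near sx 541 at z 201, the hinge is at sx 653, and the lever is at sy about -308. The crop shows the lever pad at (600,187), clear of the lid. Next I close the fingers and move over the lid.

>>> step_arm(moves=[{"delta_pos": [0.0, 0.0, -0.06], "turn": 0}, {"delta_pos": [0.695, -0.646, -0.06], "turn": 0}, {"delta_pos": [0.695, -0.646, -0.06], "turn": 0}, {"delta_pos": [0.695, -0.646, -0.06], "turn": 0}, {"delta_pos": [0.695, -0.646, -0.06], "turn": 0}, {"delta_pos": [0.695, -0.646, -0.06], "turn": 0}, {"delta_pos": [0.695, -0.646, -0.06], "turn": 0}, {"delta_pos": [0.695, -0.646, -0.06], "turn": 0}, {"delta_pos": [0.695, -0.646, -0.06], "turn": 0}, {"delta_pos": [0.695, -0.646, -0.06], "turn": 0}], hand=-1, grip_force=20)

```text
clock: 2.3
position: [407.3, -246.0, 253.8]
orientation: [[0.967, 0.256, 0.001], [0.256, -0.967, -0.001], [0.001, 0.001, -1.0]]
force: [0.6, 0.5, 0.2]
finger_gap: 17.2
grip_force: 0.0
```

```bash
cat > w.py <<'E'
from h import *
def st():
    s=robot.read_state(); p=s["position"]; y=np.radians(14.826); R=s["orientation"]
    print("t",s["clock"],"sx,sy,z",(p[0]*np.cos(y)+p[1]*np.sin(y)).round(1),(-p[0]*np.sin(y)+p[1]*np.cos(y)).round(1),p[2].round(1),"F",s["force"].round(1),"gap",round(s["finger_gap"],1),"R",np.degrees(np.arctan2(R[1,0],R[0,0])).round(2))
if __name__=="__main__": st()
E
python3 w.py; python3 - <<'E'
exec(open('fit.py').read().split("ax=np")[0].split("for z0")[0])
y=np.radians(14.826); ax=np.array([np.cos(y),np.sin(y)]); ay=np.array([-ax[1],ax[0]])
S=Q[(Q[:,1]<-125)&(Q[:,2]>138)]; print("pad",len(S),np.percentile(S[:,:2]@ax,[5,50,95]).round(),np.percentile(S[:,:2]@ay,[5,50,95]).round(),np.percentile(S[:,2],[5,50,95]).round())
E
```

```text
t 2.3 sx,sy,z 330.8 -342.1 253.8 F [0.6 0.5 0.2] gap 17.2 R 14.8
lid n [0.633 0.164 0.757] c [610.  24. 154.] 2936 yaw? 14.498594232963482 lid ang 0.7124501427305194
lid z range [101.23788075 201.21305846]
pad 89 [529. 537. 548.] [-324. -307. -292.] [142. 157. 161.]
```

>>> step_arm(moves=[{"delta_pos": [0.27, -0.25, 0], "turn": 0}, {"delta_pos": [0.27, -0.25, 0], "turn": 0}, {"delta_pos": [0.27, -0.25, 0], "turn": 0}, {"delta_pos": [0.27, -0.25, 0], "turn": 0}, {"delta_pos": [0.27, -0.25, 0], "turn": 0}, {"delta_pos": [0.27, -0.25, 0], "turn": 0}, {"delta_pos": [0.27, -0.25, 0], "turn": 0}, {"delta_pos": [0.27, -0.25, 0], "turn": 0}, {"delta_pos": [0.27, -0.25, 0], "turn": 0}, {"delta_pos": [0.27, -0.25, 0], "turn": 0}])

```text
clock: 3.3
position: [563.8, -0.4, 253.6]
orientation: [[0.967, 0.254, 0.0], [0.254, -0.967, -0.0], [0.0, 0.0, -1.0]]
force: [-0.2, -1.0, 0.8]
finger_gap: 0.3
grip_force: 0.0
```

```bash
python3 w.py; python3 - <<'E'
from h import *
im,d=robot.camera("scene"); cv2.imwrite("pics/s1.png",cv2.resize(im[100:300,200:450,::-1],(750,600),interpolation=cv2.INTER_CUBIC))
E
```

```text
t 3.3 sx,sy,z 544.9 -144.7 253.6 F [-0.2 -1.   0.8] gap 0.3 R 14.72
```

View pics/s1.png

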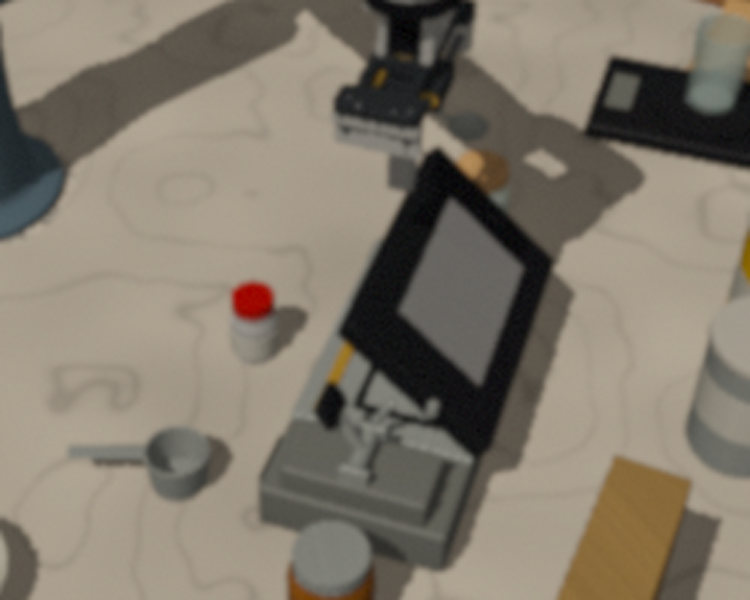

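```bash
python3 - <<'E'
from h import *
c,f,R,t=cal("scene"); y=np.radians(14.826); ax=np.array([np.cos(y),np.sin(y)]); ay=np.array([-ax[1],ax[0]])
def pr(sx,sy,z):
    X=np.r_[sx*ax+sy*ay,z]; q=R@X+t; return (((f*q[:2]/q[2]+[c["cx"],c["cy"]])-[200,100])*3).round()
print("tcp",pr(544.9,-144.7,253.6),"lid fl",pr(541,-3,201),"lid fr",pr(541,-263,201),"pivot",pr(566,-308,101),"hinge l",pr(640,-3,90))
E
```

```text
tcp [400. 187.] lid fl [437. 140.] lid fr [352. 322.] pivot [361. 449.] hinge l [527. 251.]
```

The picture shows the closed fingers at (400,187), exactly where the projection puts them, above the lid. The calibration holds, so I start pressing.

>>> step_arm(moves=[{"delta_pos": [0.015, -0.015, 0], "turn": 0}, {"delta_pos": [0.015, -0.015, 0.03], "turn": 0}, {"delta_pos": [0.015, -0.015, 0.06], "turn": 0}, {"delta_pos": [0.015, -0.015, 0.065], "turn": 0}, {"delta_pos": [0.015, -0.015, 0.065], "turn": 0}])

```text
clock: 3.85
position: [572.5, 15.8, 200.9]
orientation: [[0.967, 0.256, -0.002], [0.256, -0.967, 0.0], [-0.001, -0.001, -1.0]]
force: [0.4, 0.2, 0.3]
finger_gap: 0.5
grip_force: 0.0
```

>>> step_arm(moves=[{"delta_pos": [0, 0, 0.012], "turn": 0}, {"delta_pos": [-0.004, 0, 0.024], "turn": 0}, {"delta_pos": [-0.009, 0, 0.036], "turn": 0}, {"delta_pos": [-0.014, 0, 0.048], "turn": 0}, {"delta_pos": [-0.019, 0, 0.06], "turn": 0}, {"delta_pos": [-0.024, 0, 0.072], "turn": 0}, {"delta_pos": [-0.029, 0, 0.084], "turn": 0}, {"delta_pos": [-0.034, 0, 0.094], "turn": 0}, {"delta_pos": [-0.039, 0, 0.104], "turn": 0}, {"delta_pos": [-0.042, 0, 0.112], "turn": 0}])

```text
clock: 4.85
position: [539.9, 6.8, 111.1]
orientation: [[0.967, 0.256, 0.0], [0.256, -0.967, 0.0], [0.0, -0.0, -1.0]]
force: [1.0, 0.2, 0.6]
finger_gap: 0.3
grip_force: 0.6
```

```bash
python3 w.py
```

```text
t 4.85 sx,sy,z 523.7 -131.5 111.1 F [1.  0.2 0.6] gap 0.3 R 14.82
```

>>> step_arm(moves=[{"delta_pos": [0, 0, 0.005], "turn": 0}, {"delta_pos": [0, 0, 0.01], "turn": 0}, {"delta_pos": [0, 0, 0.014], "turn": 0}, {"delta_pos": [0, 0, 0.018], "turn": 0}, {"delta_pos": [0, 0, 0.019], "turn": 0}, {"delta_pos": [0, 0, 0.019], "turn": 0}])

```text
clock: 5.45
position: [540.3, 6.9, 96.5]
orientation: [[0.967, 0.256, 0.0], [0.256, -0.967, 0.0], [0.0, -0.0, -1.0]]
force: [0.0, -0.2, -0.6]
finger_gap: 0.6
grip_force: 0.0
```

```bash
python3 w.py
```

```text
t 5.45 sx,sy,z 524.1 -131.6 96.5 F [ 0.  -0.2 -0.6] gap 0.6 R 14.83
```

>>> step_arm(moves=[{"delta_pos": [0, 0, 0.002], "turn": 0}, {"delta_pos": [0, 0, 0.003], "turn": 0}, {"delta_pos": [0, 0, 0.004], "turn": 0}, {"delta_pos": [0, 0, 0.005], "turn": 0}, {"delta_pos": [0, 0, 0.005], "turn": 0}])

```text
clock: 5.95
position: [540.6, 6.8, 95.1]
orientation: [[0.967, 0.256, -0.001], [0.256, -0.967, -0.0], [-0.001, -0.0, -1.0]]
force: [-7.4, 1.6, 15.8]
finger_gap: 1.2
grip_force: 7.6
```

```bash
python3 w.py; python3 - <<'E'
from h import *
im,d=robot.camera("scene"); cv2.imwrite("pics/s2.png",cv2.resize(im[100:300,200:450,::-1],(750,600),interpolation=cv2.INTER_CUBIC))
E
```

```text
t 5.95 sx,sy,z 524.3 -131.7 95.1 F [-7.4  1.6 15.8] gap 1.2 R 14.85
```

View pics/s2.png

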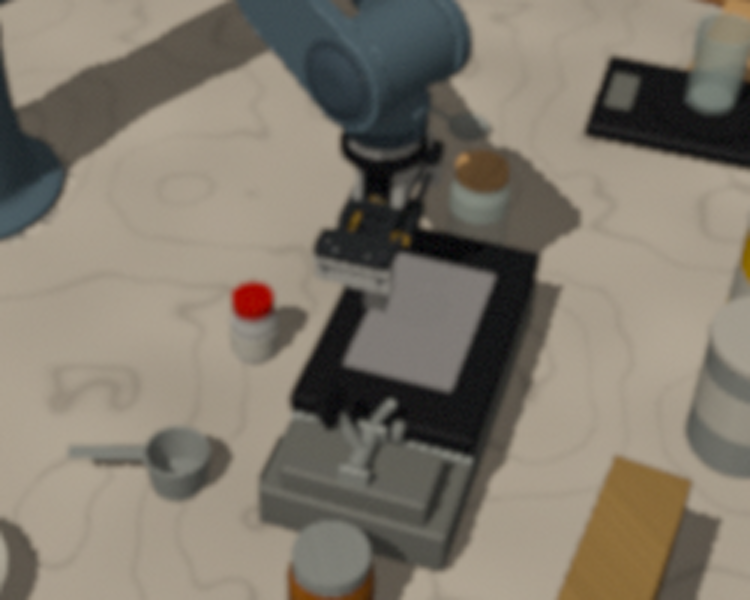

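The lid is flat and shut: contact was firm at z 95.1 (15.8 N), and the base hasn't moved. Next I lift and go to the front of the lever.

>>> step_arm(moves=[{"delta_pos": [0, 0, -0.06], "turn": 0}, {"delta_pos": [0, 0, -0.12], "turn": 0}, {"delta_pos": [-0.045, 0.02, -0.13], "turn": 0}, {"delta_pos": [-0.045, 0.08, -0.13], "turn": 0}, {"delta_pos": [-0.045, 0.14, -0.13], "turn": 0}, {"delta_pos": [-0.045, 0.2, -0.13], "turn": 0}, {"delta_pos": [-0.045, 0.22, -0.13], "turn": 0}, {"delta_pos": [-0.045, 0.22, -0.13], "turn": 0}, {"delta_pos": [-0.045, 0.22, -0.13], "turn": 0}])

```text
clock: 6.9
position: [550.2, -171.5, 196.3]
orientation: [[0.967, 0.256, -0.001], [0.256, -0.967, 0.001], [-0.0, -0.001, -1.0]]
force: [-0.0, -0.3, 0.3]
finger_gap: 0.1
grip_force: 0.0
```

```bash
python3 w.py; python3 - <<'E'
from h import *
y=np.radians(14.826); ax=np.array([np.cos(y),np.sin(y)]); ay=np.array([-ax[1],ax[0]])
im,d=robot.camera("scene"); P=cloud("scene",d).reshape(-1,3); P=P[d.ravel()>0]
S=np.c_[P[:,:2]@ax,P[:,:2]@ay,P[:,2]]
L=S[(S[:,0]>495)&(S[:,0]<640)&(S[:,1]>-245)&(S[:,1]<-20)&(S[:,2]>80)&(S[:,2]<130)]
print("lid",len(L)); 
for a in (500,540,580,620): print(a,np.median(L[abs(L[:,0]-a)<15,2]).round(1))
K=S[(S[:,0]>505)&(S[:,0]<640)&(S[:,1]>-335)&(S[:,1]<-280)&(S[:,2]>105)&(S[:,2]<175)]
for lo,hi in ((105,120),(120,140),(140,170)):
    k=K[(K[:,2]>lo)&(K[:,2]<hi)]; print("lever",lo,len(k),np.percentile(k,[5,50,95],axis=0).round())
E
```

```text
t 6.9 sx,sy,z 488.0 -306.6 196.3 F [-0.  -0.3  0.3] gap 0.1 R 14.85
lid 2899
500 94.5
540 95.6
580 95.7
620 94.9
lever 105 97 [[ 556. -334.  106.]
 [ 567. -312.  108.]
 [ 576. -284.  118.]]
lever 120 34 [[ 543. -325.  122.]
 [ 553. -314.  130.]
 [ 560. -308.  138.]]
lever 140 122 [[ 530. -327.  142.]
 [ 540. -313.  154.]
 [ 548. -295.  161.]]
```

>>> step_arm(moves=[{"delta_pos": [0, 0.003, 0.04], "turn": 0}, {"delta_pos": [0, 0.003, 0.066], "turn": 0}, {"delta_pos": [0, 0.003, 0.066], "turn": 0}, {"delta_pos": [0.015, 0.003, 0.066], "turn": 0}, {"delta_pos": [0.03, 0.003, 0.066], "turn": 0}, {"delta_pos": [0.036, 0.003, 0.066], "turn": 0}])

```text
clock: 7.55
position: [579.9, -167.5, 145.9]
orientation: [[0.966, 0.258, -0.001], [0.258, -0.966, -0.002], [-0.002, 0.002, -1.0]]
force: [-10.3, -2.4, 7.6]
finger_gap: 0.3
grip_force: 5.5
```

```bash
python3 w.py
```

```text
t 7.55 sx,sy,z 517.8 -310.3 145.9 F [-10.3  -2.4   7.6] gap 0.3 R 14.94
```

>>> step_arm(moves=[{"delta_pos": [0.006, 0, -0.004], "turn": 0}, {"delta_pos": [0.012, 0, -0.007], "turn": 0}, {"delta_pos": [0.018, 0, -0.01], "turn": 0}, {"delta_pos": [0.024, 0, -0.012], "turn": 0}, {"delta_pos": [0.03, 0, -0.013], "turn": 0}, {"delta_pos": [0.036, 0, -0.014], "turn": 0}])

```text
clock: 8.15
position: [607.6, -160.0, 155.4]
orientation: [[0.967, 0.256, 0.001], [0.256, -0.967, -0.0], [0.001, 0.001, -1.0]]
force: [-1.7, -1.4, 0.2]
finger_gap: 0.6
grip_force: 0.6
```

```bash
python3 w.py
```

```text
t 8.15 sx,sy,z 546.5 -310.1 155.4 F [-1.7 -1.4  0.2] gap 0.6 R 14.84
```

>>> step_arm(moves=[{"delta_pos": [0.006, 0, 0], "turn": 0}, {"delta_pos": [0.012, 0, 0], "turn": 0}, {"delta_pos": [0.018, 0, 0.001], "turn": 0}, {"delta_pos": [0.024, 0, 0.002], "turn": 0}, {"delta_pos": [0.026, 0, 0.002], "turn": 0}, {"delta_pos": [0.026, 0, 0.002], "turn": 0}])

```text
clock: 8.75
position: [627.1, -154.6, 153.3]
orientation: [[0.967, 0.256, -0.0], [0.256, -0.967, 0.0], [-0.0, -0.0, -1.0]]
force: [0.4, -0.7, -0.2]
finger_gap: 0.6
grip_force: 0.0
```

```bash
python3 w.py
```

```text
t 8.75 sx,sy,z 566.6 -309.9 153.3 F [ 0.4 -0.7 -0.2] gap 0.6 R 14.84
```

>>> step_arm(moves=[{"delta_pos": [-0.04, 0, 0], "turn": 0}, {"delta_pos": [-0.07, 0, -0.03], "turn": 0}, {"delta_pos": [-0.08, 0, -0.09], "turn": 0}, {"delta_pos": [-0.14, 0, -0.12], "turn": 0}, {"delta_pos": [-0.18, 0, -0.12], "turn": 0}, {"delta_pos": [-0.18, 0, -0.12], "turn": 0}])

```text
clock: 9.35
position: [485.7, -192.5, 250.8]
orientation: [[0.967, 0.253, 0.002], [0.253, -0.967, -0.002], [0.001, 0.002, -1.0]]
force: [0.7, -0.0, 0.4]
finger_gap: 0.8
grip_force: 0.0
```

```bash
python3 w.py; python3 - <<'E'
from h import *
y=np.radians(14.826); ax=np.array([np.cos(y),np.sin(y)]); ay=np.array([-ax[1],ax[0]])
im,d=robot.camera("scene"); cv2.imwrite("pics/s3.png",cv2.resize(im[100:300,200:450,::-1],(750,600),interpolation=cv2.INTER_CUBIC))
P=cloud("scene",d).reshape(-1,3); P=P[d.ravel()>0]
S=np.c_[P[:,:2]@ax,P[:,:2]@ay,P[:,2]]
K=S[(S[:,0]>505)&(S[:,0]<640)&(S[:,1]>-335)&(S[:,1]<-280)&(S[:,2]>105)&(S[:,2]<175)]
for lo,hi in ((105,120),(120,140),(140,170)):
    k=K[(K[:,2]>lo)&(K[:,2]<hi)]; print("lever",lo,len(k),np.percentile(k,[5,50,95],axis=0).round())
L=S[(S[:,0]>495)&(S[:,0]<640)&(S[:,1]>-245)&(S[:,1]<-20)&(S[:,2]>80)&(S[:,2]<130)]
for a in (500,540,580,620): print(a,np.median(L[abs(L[:,0]-a)<15,2]).round(1))
E
```

```text
t 9.35 sx,sy,z 420.2 -310.4 250.8 F [ 0.7 -0.   0.4] gap 0.8 R 14.67
lever 105 89 [[ 558. -333.  105.]
 [ 567. -314.  108.]
 [ 577. -284.  117.]]
lever 120 21 [[ 574. -328.  120.]
 [ 580. -314.  129.]
 [ 591. -311.  139.]]
lever 140 99 [[ 588. -328.  142.]
 [ 598. -316.  156.]
 [ 605. -297.  160.]]
500 94.7
540 95.7
580 95.5
620 95.0
```

View pics/s3.png

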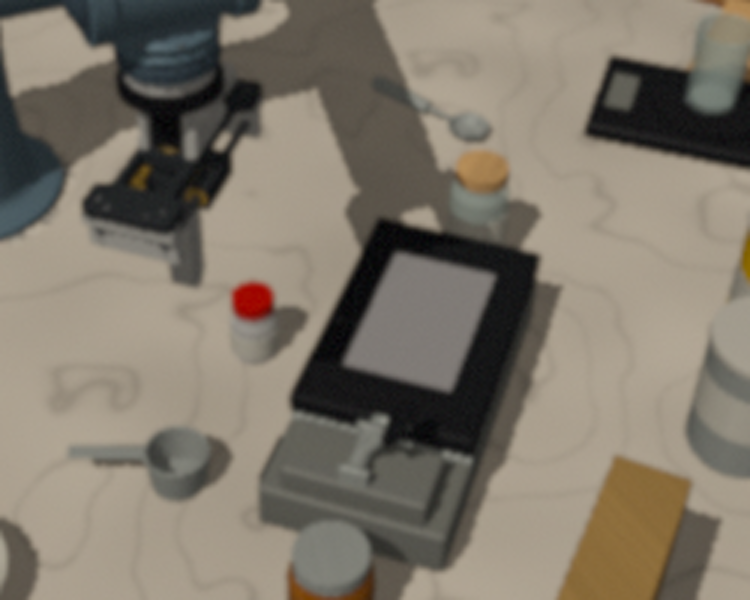

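The lid is flat. The lever leans to the back at (415,435), mirrored to its locked end with the tip at sx 598. The jars and cup haven't moved, and the hand is clear at (150,220).

```bash
python3 -c "
from cell import robot
print(robot.finish_job())"
```

```text
the job is handed in; nothing more can be done
None
```

The lid is fully shut and the lever then snapped over to its locked end; the sealer and the jars and cup beside it stayed put, the hand finished clear, and I handed the job in at about 9.4 s.

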